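# Put the baby brush away under the sprung bail of its holder

### The arm

A 6-joint arm with a two-finger parallel gripper is mounted at the origin on the work surface. World frame = base frame: x ahead of the robot, y to its left, z up, the work surface at z = 0. Lengths are in m, angles in rad, forces in N, time in s.
With the tool pointing down it reaches from about 0.3 to 0.75 m from the base axis. Payload 8.5 kg.
Tool frame: the origin (TCP) lies at the very end of the fingers, on their centre line; the grasp point (between the pads) lies 19 mm behind it; z points along the fingers, x is the direction in which the jaws open and shut, and the axes are right-handed (so a half turn about z gives the same grasp; the last joint's range is limited). The gripper opens to 85 mm and grips with 20 to 120 N. Pads are 22 mm wide; open, the fingers measure 114 mm over their backs; the gripper's body (76 mm by 85 mm) begins 54 mm behind the grasp point. The pads swing forward as they close: fully open they stand 13 mm farther back than shut.
Start: joints at [1.126, 0.381, 1.297, -0, 1.464, -0.215], TCP at [0.125, 0.536, 0.231] pointing down, gripper open.
Joint ranges: [-3.11, 3.11], [-0.89, 2.33], [0.22, 2.48], [-1.42, 4.56], [0.17, 2.85], [-2.88, 2.88]. Speed limits (rad/s): [2.39, 2.39, 3.14, 3.14, 3.14, 3.14].

### API

Orientations are given as a unit quaternion [w, x, y, z].
In Python, from station import ctrl gives the robot as it stands.
- The arm moves only by the tool drive_tool, never from a script. Its argument "commands" is a list of rows, each a list of 3 entries, a list of its own where there are three numbers: the opening, from 0 (shut) to 1 (fully open), then the shift along the tool's x, y, z each as a share of 1 m, from -1 to 1, then the turn, a rotation vector about the tool's x, y, z each as a share of 0.5 rad, from -1 to 1. A call has 1 to 8 rows; each row shifts and turns the pose as measured when the row begins, along the tool's axes as they then stand; what a row does not reach is not made up. A row lasts 1/12 s, in which the tool goes at most 41.7 mm and 7.16 degrees, less where a joint would pass 70% of its speed; a pose out of reach is approached as far as the arm can. A call with a number of a shift or a turn outside -1 to 1 is refused whole. A call with a gripper value outside its range is refused whole. The fingers move at their own pace and stop on an object; "force" is the grip in N (left out, the last holds). Time passes only in rows, so rows that do not move let the fingers close. It gives the time, the measured TCP pose, the force and the opening at its end, in the units of the state.
- ctrl.get_obs(): the state, without advancing time (a new reading comes with each control period).
- ctrl.capture(name): name is "scene" or "top" or "wrist"; returns a dict with "image" (420x560x3 uint8, blue, green, red), "fx", "fy", "cx", "cy" (pixels), "world_from_camera" (4x4, takes a point from camera to world coordinates); the wrist camera has in their place "T_tool_cam" (4x4, takes a point from camera to tool coordinates, whose origin is the TCP and whose axes are the tool frame's). Camera axes: x right, y down, z forward; pixel columns grow to the right and rows downward; lengths in m; the calibration is good to about 2 mm. The wrist camera is an equidistant fisheye: a pixel r from the principal point sees the ray r / f radians off the axis. A picture is of the moment at which its call begins: read the wrist's pose just before it. There is no depth.
- ctrl.job_done(): hands the job in, once; it reports no verdict.
The state is a dict: "time_s": time; "joints": joint angles; "joint_velocities": joint speeds; "joint_efforts": joint torques, N m; "tool_pos": TCP position; "tool_rot": TCP orientation; "wrist_force": force on the tool from outside, world axes, zero at the start; "torque": the same for the moment, N m; "finger_gap": opening from 0.0 (shut) to 1.0 (fully open).
Only numpy, scipy, OpenCV 4.12 (cv2) and the standard library are available. Lean on these libraries where they do the work, as an engineer would, in place of code of your own. Each camera call takes 0.05 s, during which the arm holds its last target. There are 200 camera calls.

### The job

Put the bamboo baby brush away in its white plywood holder: with the pins facing up, slide it handle first under the sprung roller bail so that the bail is pushed up by the handle, and go on gently until the bail drops into the notch of the brush's neck and bears down there, without forcing it against the roller. Leave the brush lying flat and let go, and do not disturb the other things on the dresser.

Things in the scene. Friction and masses are not known exactly. Their poses are not given: they have to be found in the camera images.
- brush_head (a point): Centre of the head of the loose bamboo baby brush (90 g, 146 mm long), lying on its flat back, pins up; 9 mm above its underside. +x runs from head to handle butt, z up. The head is a block 46 mm wide (y), 18 mm thick, x = -28 to +26 mm, with wooden pins 9 mm high on top, within 16 mm of the middle line. All undersides of the brush lie in one plane.
- brush_neck (a point): Middle of the notched neck, on its top face, 34 mm from the head's centre along +x. The notch is 16 mm long, 18 mm wide, and here the brush is only 8 mm thick; both ends of the notch are upright walls: the head's (10 mm high) and the handle's (7 mm high).
- brush_butt (a point): End of the handle, 118 mm from the head's centre along +x, 2 mm above the underside. The handle is 22 mm wide and 15 mm thick; over its last 22 mm the top slopes down to 4 mm thick at this end.
- dock: The brush holder, fixed: white plywood plate 210 (x) by 100 (y) by 8 mm; origin at the centre of its underside. The brush goes in along +x at y = 0, underside on the plate. Bare plate at x < -50 mm takes the head. Two steel side arms (y = +-23.5 mm) carry a roller and reach back 60 mm to hinge pins 21 mm up in blocks at y = +-35 mm, tops 31 mm up.
- bail_nominal (a point): Point on the plate's top under the nominal roller axis (x = -15 mm in the holder). The roller (12 mm diameter, 43 mm long along y) hangs 5 mm over the plate at rest. The bail's blocks are stiff sliders: roller and bail really stand up to 24 mm nearer or farther along x than this point, and no pose tells where; find it by the bail's drop.
- lane_mouth (a point): Mouth of the handle's lane, on the plate's top, 20 mm past the holder's origin: behind it two guide walls 12 mm high, to x = 91 mm, leave a lane 28 mm wide (about 34 mm at this mouth).
- bail (a joint): Angle of the sprung bail, rad: 0 at rest, grows as the free-turning roller is lifted; about 0.17 on the full handle, 0.05 in the neck. Damped; it presses down with 2.5 to 4 N; pushing the brush in takes about 3 to 10 N. In the notch the roller has only 2 mm of play either way; going on jams it against the head. Over 15 N between brush and bail strains it.
- teether: Bystander: loose teething ring, 60 mm across, 12 mm thick, lying flat; origin at the centre of its underside.
- duck: Bystander: small loose plastic duck, about 58 mm across, 62 mm tall; origin at the centre of its underside.
- jar: Bystander: loose cream jar, 60 mm across, 50 mm tall; origin at the centre of its underside.
- comb: Bystander: loose bamboo comb, 45 by 120 by 6 mm, lying flat in the back row; origin on its underside.
- bottle: Bystander: loose stainless steel bottle, 64 mm across, 170 mm tall, standing on the left; origin at the centre of its underside.
Things that resemble listed ones, but are neither listed nor needed, are in the scene too. There is more than one size of the dock; the job needs the middle-sized. Of the things shaped like the part that bears brush_head, the wooden one is meant.

How it is judged:
By the outcome, as a careful person would: the job done as asked, in the order asked, and still so for the second after the job is handed in, with the robot touching nothing.
It also fails if it takes over 72 s, if anything falls off the work surface, if the arm or the gripper's body presses on something with over 40 N, if the wrist force passes 120 N, or if a joint passes its speed limit or range.

## Working session

There is one attempt and no reset: what is moved stays moved. The work goes in short steps, Python scripts to look and compute and a tool call to move; the robot and the scene stay as the last step left them, time stands still between calls to the robot, and variables do not carry over. Pictures are saved under pics/ and viewed, about 8 in all and at most 12, crops included, and the job is handed in when it is done.

Besides the shell and the picture viewer there is one more tool, called after "Request:" as name([rows], argument=value, ...), one row to a line, values as JSON. drive_tool: Moves the arm, as the interface text tells. Shift numbers are shares of 1 m and turn numbers shares of 0.5 rad, none past 1 either way. Its arguments: {"type":"object","properties":{"commands":{"type":"array"},"force":{"type":"number"}},"required":["commands"]}

```bash
ls; mkdir -p pics; cat > h.py <<'E'
import numpy as np,cv2,pickle
from station import ctrl
from scipy.spatial.transform import Rotation as R
def snap(n,f):
    o=ctrl.get_obs(); c=ctrl.capture(n); cv2.imwrite(f'pics/{f}.png',c['image'])
    if n=='wrist':
        q=o['tool_rot']; T=np.eye(4); T[:3,:3]=R.from_quat([q[1],q[2],q[3],q[0]]).as_matrix(); T[:3,3]=o['tool_pos']
        c['world_from_camera']=T@np.array(c['T_tool_cam'])
    c['name']=n
    pickle.dump(c,open(f'pics/{f}.pkl','wb')); return c
def load(f): return pickle.load(open(f'pics/{f}.pkl','rb'))
def ray(c,u,v):
    W=np.array(c['world_from_camera']); a=(u-c['cx'])/c['fx']; b=(v-c['cy'])/c['fy']
    if c['name']=='wrist':
        t=np.hypot(a,b); s=np.sin(t)/t if t>1e-9 else 1; d=np.array([a*s,b*s,np.cos(t)])
    else: d=np.array([a,b,1.])
    d=W[:3,:3]@d; return W[:3,3],d/np.linalg.norm(d)
def on(c,u,v,z):
    o,d=ray(c,u,v); return o+d*(z-o[2])/d[2]
def tri(c1,p1,c2,p2):
    o1,d1=ray(c1,*p1);o2,d2=ray(c2,*p2)
    s=np.linalg.lstsq(np.c_[d1,-d2],o2-o1,rcond=None)[0]
    a=o1+s[0]*d1;b=o2+s[1]*d2; return (a+b)/2,np.linalg.norm(a-b)
def proj(c,P):
    W=np.linalg.inv(np.array(c['world_from_camera'])); p=W[:3,:3]@np.array(P)+W[:3,3]
    if c['name']=='wrist':
        r=np.hypot(p[0],p[1]);t=np.arctan2(r,p[2]);k=t/r if r>1e-9 else 1
        return c['cx']+c['fx']*p[0]*k,c['cy']+c['fy']*p[1]*k
    return c['cx']+c['fx']*p[0]/p[2],c['cy']+c['fy']*p[1]/p[2]
E
python3 - <<'E'
from h import *
o=ctrl.get_obs(); print(o)
ims=[]
for n in ['scene','top']:
    c=snap(n,n+'0'); print(n,c['fx'],c['cx'],c['cy'],np.round(c['world_from_camera'],3).tolist())
c=snap('wrist','wrist0');print(c['fx'],c['cx'],c['cy'],np.round(c['T_tool_cam'],3).tolist())
E
```

```text
pics
{'time_s': 0.0, 'joints': array([ 1.12570802e+00,  3.81229384e-01,  1.29827041e+00,  1.13187769e-05,
        1.46358058e+00, -2.15289732e-01]), 'joint_velocities': array([-1.93559351e-03,  1.22289814e-03, -3.73075695e-04,  8.43599989e-04,
       -6.65166540e-05, -2.29528831e-03]), 'joint_efforts': array([ 2.05158736e-03, -4.48448431e+01, -2.31281322e+01, -8.43395037e-05,
        4.66259124e-03, -2.63815099e-05]), 'tool_pos': array([0.12514652, 0.53527667, 0.23069059]), 'tool_rot': array([ 3.21985212e-04,  7.83511934e-01,  6.21376291e-01, -6.70586809e-04]), 'wrist_force': array([-0.58900138,  0.20130306,  0.17957954]), 'torque': array([-0.01356173,  0.00933045, -0.00395543]), 'finger_gap': 0.9966199660349987}
scene 401.13653306701764 273.5211263187017 208.16347215433206 [[-0.084, 0.757, -0.648, 1.237], [0.996, 0.068, -0.05, 0.056], [0.006, -0.65, -0.76, 0.856], [0.0, 0.0, 0.0, 1.0]]
top 500.1947297659634 279.7696278958905 203.06366144690023 [[-0.003, -0.987, 0.16, 0.37], [-1.0, 0.003, -0.002, -0.004], [0.002, -0.16, -0.987, 1.272], [0.0, 0.0, 0.0, 1.0]]
325.19226210127806 281.4794005126244 210.38196247739958 [[1.0, -0.001, 0.001, -0.0], [0.0, 0.948, 0.317, -0.08], [-0.001, -0.317, 0.948, -0.143], [0.0, 0.0, 0.0, 1.0]]
```

View pics/top0.png

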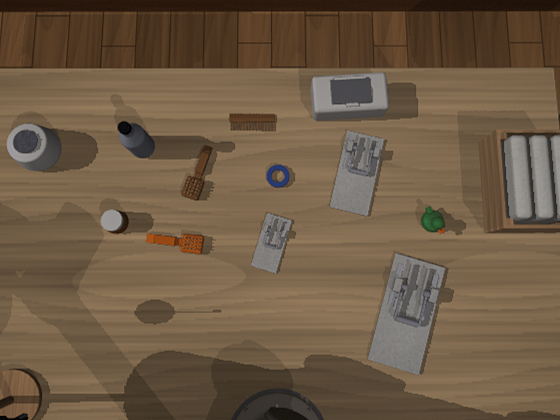

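View pics/scene0.png

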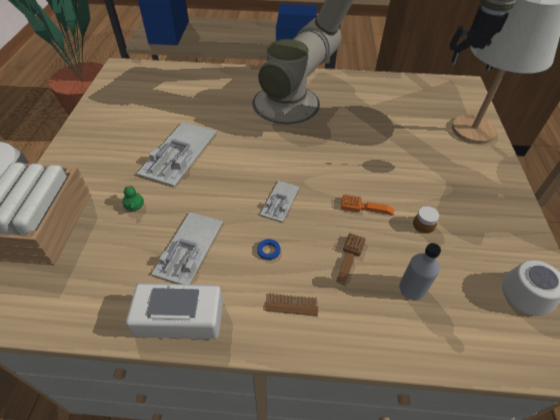

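```bash
python3 - <<'E'
from h import *
t=load('top0')['image'];s=load('scene0')['image']
f=lambda im,x,y,w,h,k:cv2.resize(im[y:y+h,x:x+w],(w*k,h*k),interpolation=cv2.INTER_CUBIC)
a=np.hstack([f(t,175,140,60,65,4),f(t,320,122,75,65,4)]) 
a=np.hstack([f(t,175,140,50,75,4),f(t,320,125,75,75,4)]); a=cv2.copyMakeBorder(f(t,320,125,75,95,4),0,0,0,0,0)
W=np.zeros((600,800,3),np.uint8)
def put(im,x,y): W[y:y+im.shape[0],x:x+im.shape[1]]=im
put(f(t,175,140,50,70,4),0,0); put(f(t,325,122,65,98,4),210,0)
put(f(s,330,225,50,65,4),480,0)
put(f(s,145,205,85,85,4)[:330],460,265)
put(f(t,140,225,70,35,2),0,300)
cv2.imwrite('pics/crop1.png',W)
E
```

```text
(no output)
```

View pics/crop1.png

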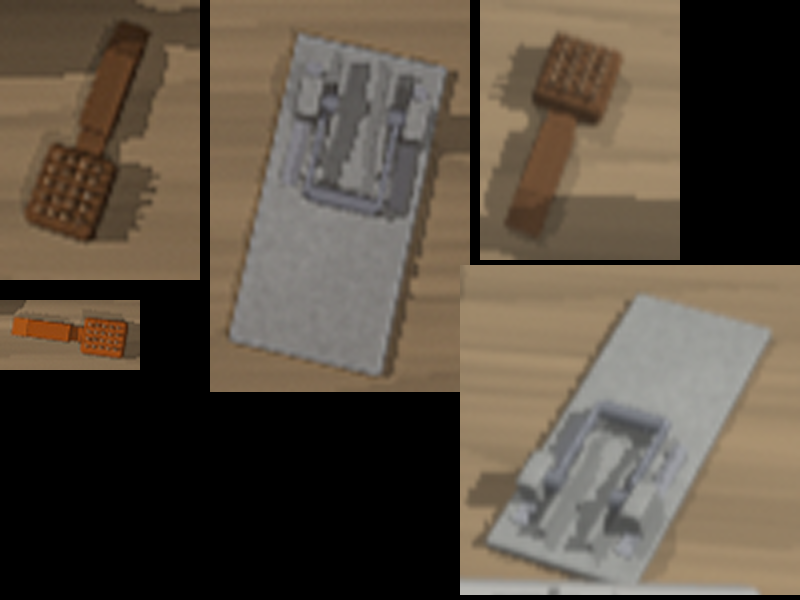

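Wooden brush: top view head ≈(193,187), butt ≈(209,147). The orange one at (180,243) is the plastic look-alike, so it is rejected. Docks: small (272,242), middle (358,172), large (408,313). The middle one is the candidate, with its open end towards the robot and its roller at about (359,173). I'll measure it next.

```bash
python3 - <<'E'
from h import *
t=load('top0');s=load('scene0')
P=[((368.5,216),(190,212.5)),((329.8,206.5),(223,221.2)),((347,130.3),(187.5,285)),((384.3,139),(151.75,275))]
Q=[]
for a,b in P:
    p,e=tri(t,a,s,b);Q.append(p);print('dock',p.round(4),round(e,4), on(t,*a,.008).round(4))
Q=np.array([on(t,*a,.008) for a,b in P])
print('len',np.linalg.norm(Q[2]-Q[1]),np.linalg.norm(Q[3]-Q[0]),'w',np.linalg.norm(Q[0]-Q[1]),np.linalg.norm(Q[2]-Q[3]))
d=(Q[2]+Q[3]-Q[0]-Q[1]);print('c',Q.mean(0),'yaw',np.degrees(np.arctan2(d[1],d[0])))
for n,a,b,z in [('head',(193,187),(354.5,243.7),.02),('butt',(208.7,147),(340.7,282.5),.002)]:
    print(n,*tri(t,a,s,b),on(t,*a,z),on(s,*b,z))
# brush mask in top
for c,roi in ((t,(180,140,45,70)),(s,(330,225,50,65))):
    x,y,w,h=roi; im=c['image'][y:y+h,x:x+w]; hsv=cv2.cvtColor(im,cv2.COLOR_BGR2HSV)
    m=((hsv[...,1]>125)).astype(np.uint8); n,l,st,ce=cv2.connectedComponentsWithStats(m)
    k=1+st[1:,4].argmax(); pts=np.argwhere(l==k)[:,::-1]+[x,y]
    r=cv2.minAreaRect(pts.astype(np.float32)); print(c['name'],st[k],r, [on(c,*p,.009).round(3).tolist() for p in cv2.boxPoints(r)])
E
```

```text
dock [ 5.425e-01 -2.327e-01 -5.000e-04] 0.0032 [ 0.5416 -0.2328  0.008 ]
dock [ 0.5672 -0.1346  0.0024] 0.0012 [ 0.5664 -0.1346  0.008 ]
dock [ 0.77   -0.185   0.0043] 0.0017 [ 0.7686 -0.1836  0.008 ]
dock [ 0.7473 -0.2819 -0.0014] 0.0016 [ 0.7447 -0.2806  0.008 ]
len 0.20802383128836158 0.20864609961376837 w 0.10134760034673441 0.09991851231794242
c [ 0.65533326 -0.20788659  0.008     ] yaw -13.429335072149243
head [0.61762361 0.21702391 0.01115529] 0.0019676065419139714 [0.61583604 0.21448402 0.02      ] [0.62399334 0.21632779 0.02      ]
butt [ 0.72721208  0.18072208 -0.00218752] 0.0019391484097588695 [0.72599714 0.17913957 0.002     ] [0.72961703 0.18108794 0.002     ]
top [  1   5  32  55 635] ((198.41781616210938, 171.71917724609375), (18.375459671020508, 55.126380920410156), 20.556047439575195) [[0.599, 0.249, 0.009], [0.736, 0.202, 0.009], [0.718, 0.157, 0.009], [0.582, 0.204, 0.009]]
scene [  8  10  27  48 351] ((349.10003662109375, 259.20001220703125), (16.76007080078125, 47.750389099121094), 18.434947967529297) [[0.726, 0.163, 0.009], [0.585, 0.205, 0.009], [0.599, 0.245, 0.009], [0.737, 0.201, 0.009]]
```

Request:
drive_tool([
  [1,[-0.0139,0.039,0],[0,0,0]],
  [1,[-0.0139,0.039,0],[0,0,0]],
  [1,[-0.0139,0.039,0],[0,0,0]],
  [1,[-0.0139,0.039,0],[0,0,0]],
  [1,[-0.0139,0.039,0],[0,0,0]],
  [1,[-0.0139,0.039,0],[0,0,0]],
  [1,[-0.0139,0.039,0],[0,0,0]],
  [1,[-0.0139,0.039,0],[0,0,0]],
], force=30)

```text
time_s: 0.82
tool_pos: [0.4029, 0.3561, 0.2286]
tool_rot: [-0.001, 0.779, 0.627, -0.002]
wrist_force: [0.5, 1.5, -0.8]
finger_gap: 1.0
```

Request:
drive_tool([
  [1,[-0.0127,0.0334,0.011],[0,0,0]],
  [1,[-0.0127,0.0334,0.011],[0,0,0]],
  [1,[-0.0127,0.0334,0.011],[0,0,0]],
  [1,[-0.0127,0.0334,0.011],[0,0,0]],
  [1,[-0.0127,0.0334,0.011],[0,0,0.07]],
  [1,[-0.0127,0.0334,0.011],[0,0,0.07]],
  [1,[-0.01,0.025,0.011],[0,0,0.07]],
  [1,[0,0,0],[0,0,0]],
])

```text
time_s: 1.48
tool_pos: [0.6166, 0.2066, 0.1453]
tool_rot: [-0.001, 0.815, 0.58, -0.003]
wrist_force: [-0.4, -0.6, -0.9]
finger_gap: 1.002
```

```bash
python3 - <<'E'
from h import *
c=snap('wrist','w1'); o=ctrl.get_obs(); print(o['tool_pos'],o['tool_rot'])
E
```

```text
[0.61535393 0.20800002 0.14627001] [-0.00090839  0.8138415   0.5810814  -0.00236623]
```

View pics/w1.png

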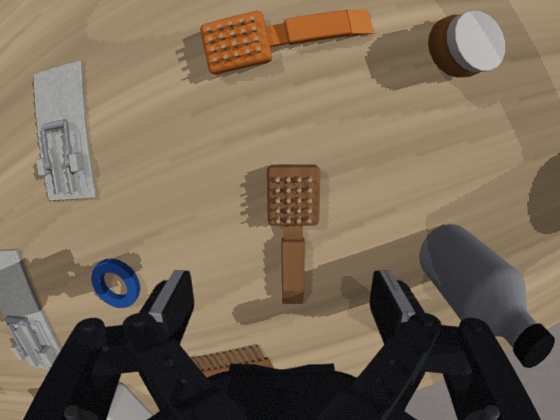

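The view shows the wooden brush, with its head at (268–319,166–226) and butt at (292,302). The jar is upper right and the bottle right, clear of the jaws.

```bash
python3 - <<'E'
from h import *
c=load('w1');t=load('top0')
x,y,w,h=262,160,64,150; hsv=cv2.cvtColor(c['image'],cv2.COLOR_BGR2HSV)[y:y+h,x:x+w]
m=(hsv[...,1]>125).astype(np.uint8); n,l,st,ce=cv2.connectedComponentsWithStats(m)
k=1+st[1:,4].argmax(); m=l==k
for r in range(0,h,8):
    q=np.where(m[r])[0]
    if len(q): 
        mid=(q[0]+q[-1])/2+x; print(y+r,q[0]+x,q[-1]+x,on(c,mid,y+r,.018 if y+r<228 else .015).round(4))
H=[on(c,u,v,.018) for u,v in ((268,166),(319,166),(319,226),(268,226))]
print(np.round(H,4),np.mean(H,0)); b=on(c,292,302,.003);print(b)
hd=np.mean(H,0); d=b-hd; print(np.linalg.norm(d),np.degrees(np.arctan2(d[1],d[0])))
print('tri head',tri(c,(293.5,196),t,(192.7,187.3)),'butt',tri(c,(292,302),t,(208.7,147)))
o=ctrl.get_obs();q=o['tool_rot'];M=R.from_quat([q[1],q[2],q[3],q[0]]).as_matrix();print(M.round(3), M.T@(hd-o['tool_pos']), np.degrees(np.arctan2(M[1,0],M[0,0])))
E
```

```text
168 268 317 [0.5927 0.2241 0.018 ]
176 267 319 [0.5994 0.2223 0.018 ]
184 267 318 [0.6059 0.2196 0.018 ]
192 268 318 [0.6128 0.2178 0.018 ]
200 268 318 [0.6196 0.2155 0.018 ]
208 268 318 [0.6265 0.2132 0.018 ]
216 268 317 [0.6334 0.2104 0.018 ]
224 270 315 [0.6405 0.208  0.018 ]
232 284 301 [0.649  0.2053 0.015 ]
240 282 303 [0.6565 0.2028 0.015 ]
248 282 304 [0.6643 0.2007 0.015 ]
256 282 303 [0.672  0.1977 0.015 ]
264 282 303 [0.68  0.195 0.015]
272 282 303 [0.6883 0.1923 0.015 ]
280 282 303 [0.6968 0.1895 0.015 ]
288 282 303 [0.7055 0.1866 0.015 ]
296 282 302 [0.7144 0.1832 0.015 ]
[[0.5844 0.2051 0.018 ]
 [0.5983 0.2459 0.018 ]
 [0.6501 0.2298 0.018 ]
 [0.6352 0.1868 0.018 ]] [0.6170024  0.21691578 0.018     ]
[0.72921008 0.17862766 0.003     ]
0.11950541603817674 -18.84094737446242
tri head (array([0.61693718, 0.21659073, 0.01354672]), np.float64(0.0012792281310948198)) butt (array([0.7249345 , 0.17897775, 0.00827611]), np.float64(0.0019507232076268431))
[[ 0.325  0.946 -0.005]
 [ 0.946 -0.325 -0.001]
 [-0.003 -0.004 -1.   ]] [ 0.00932655 -0.00079331  0.12824894] 71.05387892576022
```

Request:
drive_tool([
  [0.85,[0.0093,-0.001,0.03],[0,0,0]],
  [0.85,[0,0,0.035],[0,0,0]],
  [0.85,[0,0,0.03],[0,0,0]],
  [0.85,[0,0,0.02],[0,0,0]],
  [0.85,[0,0,0],[0,0,0]],
])

```text
time_s: 1.95
tool_pos: [0.6159, 0.2206, 0.0307]
tool_rot: [-0.0, 0.813, 0.583, 0.0]
wrist_force: [-1.6, -0.0, -0.5]
finger_gap: 0.848
```

```bash
python3 - <<'E'
from h import *
c=snap('wrist','w2'); o=ctrl.get_obs(); print(o['tool_pos'],o['finger_gap'])
hsv=cv2.cvtColor(c['image'],cv2.COLOR_BGR2HSV)
print([round(float(v),1) for v in proj(c,(.617,.2165,.018))],proj(c,(.643,.2078,.018)))
q=o['tool_rot'];M=R.from_quat([q[1],q[2],q[3],q[0]]).as_matrix();print(M.round(3), M.T@(np.array([.617,.2165,.002])-o['tool_pos']))
E
```

```text
[0.61665187 0.22091893 0.03275709] 0.8504028697027407
[275.3, 264.6] (np.float64(275.9308130546117), np.float64(306.0458588987765))
[[ 0.321  0.947  0.003]
 [ 0.947 -0.321  0.001]
 [ 0.002  0.002 -1.   ]] [-0.00413696  0.00167833  0.03075249]
```

View pics/w2.png

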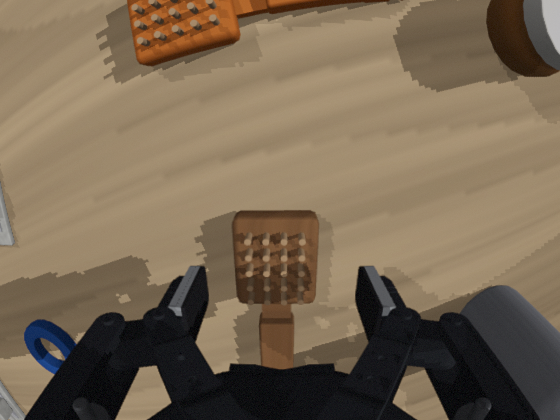

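Request:
drive_tool([
  [0.8,[-0.004,0,0.012],[0,0,0]],
  [0.8,[0,0,0.012],[0,0,0]],
  [0.8,[0,0,0.006],[0,0,0]],
  [0.8,[0,0,0],[0,0,0]],
])

```text
time_s: 2.33
tool_pos: [0.6171, 0.22, 0.0084]
tool_rot: [0.002, 0.812, 0.584, 0.006]
wrist_force: [0.1, 0.9, -0.0]
finger_gap: 0.808
```

Request:
drive_tool([
  [0.8,[-0.003,0,0.004],[0,0,0]],
  [0.8,[0,0,0.002],[0,0,0]],
  [0.8,[0,0,0],[0,0,0]],
])

```text
time_s: 2.58
tool_pos: [0.6173, 0.2176, 0.0045]
tool_rot: [0.003, 0.811, 0.585, 0.008]
wrist_force: [-0.4, 0.7, 0.3]
finger_gap: 0.802
```

```bash
cat >> h.py <<'E'
def st(yaw,tgt=None):
    "yaw deg = insertion direction (tool y); prints needed shift (m, tool axes) and turn (shares of 0.5 rad)"
    o=ctrl.get_obs();q=o['tool_rot'];M=R.from_quat([q[1],q[2],q[3],q[0]]).as_matrix()
    a=np.radians(yaw); y=np.array([np.cos(a),np.sin(a),0]);z=np.array([0,0,-1.]);x=np.cross(y,z)
    D=np.c_[x,y,z]; rv=R.from_matrix(M.T@D).as_rotvec()/.5
    print('t',round(o['time_s'],2),'pos',o['tool_pos'].round(4),'yaw',np.degrees(np.arctan2(M[1,1],M[0,1])).round(2),'turn',rv.round(3),'F',o['wrist_force'].round(2),'T',o['torque'].round(2),'gap',round(o['finger_gap'],3))
    if tgt is not None: print('shift',(M.T@(np.array(tgt)-o['tool_pos'])).round(4))
    return o,M
E
python3 -c "
from h import *
st(-18.8,(.617,.2165,.002))"
```

```text
t 2.58 pos [0.6173 0.2176 0.0045] yaw -18.46 turn [ 0.028 -0.017  0.012] F [-0.37  0.66  0.26] T [ 0.02 -0.04 -0.05] gap 0.802
shift [-0.0012  0.0001  0.0025]
```

Correct the small tilt, then close at moderate force.

Request:
drive_tool([
  [0.8,[-0.001,0,0.002],[0.028,-0.017,0.012]],
  [0.4,[0,0,0.0005],[0,0,0]],
  [0.4,[0,0,0],[0,0,0]],
  [0.2,[0,0,0],[0,0,0]],
  [0.2,[0,0,0],[0,0,0]],
  [0.2,[0,0,0],[0,0,0]],
  [0.2,[0,0,0],[0,0,0]],
], force=40)

```text
time_s: 3.17
tool_pos: [0.6178, 0.2166, 0.0031]
tool_rot: [-0.0, 0.813, 0.582, 0.0]
wrist_force: [0.4, 0.7, 0.5]
finger_gap: 0.526
```

```bash
python3 -c "
from h import *
st(-18.8,(.617,.2165,.003))"
```

```text
t 3.17 pos [0.6178 0.2166 0.0031] yaw -18.86 turn [ 0.    -0.001 -0.002] F [0.36 0.68 0.5 ] T [-0.05  0.06 -0.07] gap 0.526
shift [-0.0004 -0.0007  0.0001]
```

Request:
drive_tool([
  [0.2,[0,0,-0.02],[0,0,0]],
  [0.2,[0,0,-0.03],[0,0,0]],
  [0.2,[0,0,-0.035],[0,0,0]],
  [0.2,[-0.02,0,-0.01],[0,0,0]],
  [0.2,[-0.037,0.001,0],[0,0,0]],
  [0.2,[-0.037,0.001,0],[0,0,0]],
  [0.2,[-0.037,0.001,0],[0,0,0]],
  [0.2,[-0.037,0.001,0],[0,0,0]],
])

```text
time_s: 3.83
tool_pos: [0.5657, 0.0573, 0.1008]
tool_rot: [-0.0, 0.81, 0.586, -0.0]
wrist_force: [0.5, 0.2, -0.5]
finger_gap: 0.531
```

```bash
python3 -c "
from h import *
st(-13.4,(.495,-.17,.08))
t=load('top0')
print('roller',on(t,358.7,172.7,.019))"
```

```text
t 3.83 pos [0.5657 0.0573 0.1008] yaw -18.26 turn [-0.001 -0.    -0.17 ] F [ 0.49  0.24 -0.48] T [ 0.02 -0.    0.05] gap 0.531
shift [-0.238   0.0041  0.0208]
roller [ 0.65221562 -0.20923057  0.019     ]
```

Request:
drive_tool([
  [0.2,[-0.036,0,0],[0,0,-0.02]],
  [0.2,[-0.036,0,0],[0,0,-0.03]],
  [0.2,[-0.036,0,0],[0,0,-0.03]],
  [0.2,[-0.036,0,0],[0,0,-0.03]],
  [0.2,[-0.036,0,0],[0,0,-0.03]],
  [0.2,[-0.036,0,0.005],[0,0,-0.03]],
  [0.2,[-0.022,0,0.005],[0,0,0]],
  [0.2,[0,0,0],[0,0,0]],
])

```text
time_s: 4.5
tool_pos: [0.4929, -0.187, 0.0912]
tool_rot: [0.001, 0.785, 0.62, -0.0]
wrist_force: [-0.5, -0.9, -1.1]
finger_gap: 0.527
```

```bash
python3 - <<'E'
from h import *
st(-13.4,(.495,-.17,.08))
c=snap('wrist','w3')
E
```

```text
t 4.5 pos [ 0.4929 -0.187   0.0912] yaw -13.4 turn [0.002 0.003 0.   ] F [-0.55 -0.86 -1.07] T [ 0.01  0.03 -0.01] gap 0.527
shift [ 0.0171 -0.0019  0.0112]
```

View pics/w3.png

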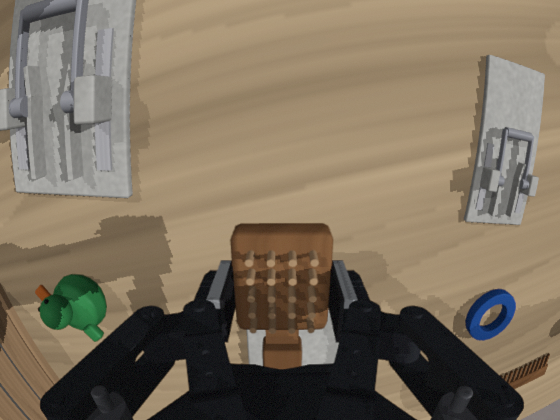

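Request:
drive_tool([
  [0.2,[0.017,0,0.02],[0,0,0]],
  [0.2,[0,0,0.025],[0,0,0]],
  [0.2,[0,0,0.015],[0,0,0]],
  [0.2,[0,0,0.003],[0,0,0]],
  [0.2,[0,0,0],[0,0,0]],
])

```text
time_s: 4.97
tool_pos: [0.499, -0.1655, 0.028]
tool_rot: [0.002, 0.784, 0.62, 0.001]
wrist_force: [-0.5, -1.1, -0.8]
finger_gap: 0.523
```

```bash
python3 - <<'E'
from h import *
s0=load('scene0')
Q=np.array([on(s0,*b,.008) for b in ((190,212.5),(223,221.2),(187.5,285),(151.75,275))]);d=Q[2]+Q[3]-Q[0]-Q[1]
print('scene dock',Q.mean(0),np.degrees(np.arctan2(d[1],d[0])))
st(-13.4,(.495,-.17,.011))
s=snap('scene','scene1')['image'];t=snap('top','top1')['image']
f=lambda im,x,y,w,h,k:cv2.resize(im[y:y+h,x:x+w],(w*k,h*k),interpolation=cv2.INTER_CUBIC)
cv2.imwrite('pics/crop2.png',np.hstack([f(s,140,170,100,120,4),f(t,310,120,100,120,4)]))
E
```

```text
scene dock [ 0.6614005  -0.20576438  0.008     ] -14.06863523776813
t 4.97 pos [ 0.499  -0.1655  0.028 ] yaw -13.32 turn [0.009 0.002 0.003] F [-0.47 -1.07 -0.85] T [ 0.   -0.    0.04] gap 0.523
shift [-0.0053 -0.0029  0.017 ]
```

View pics/crop2.png

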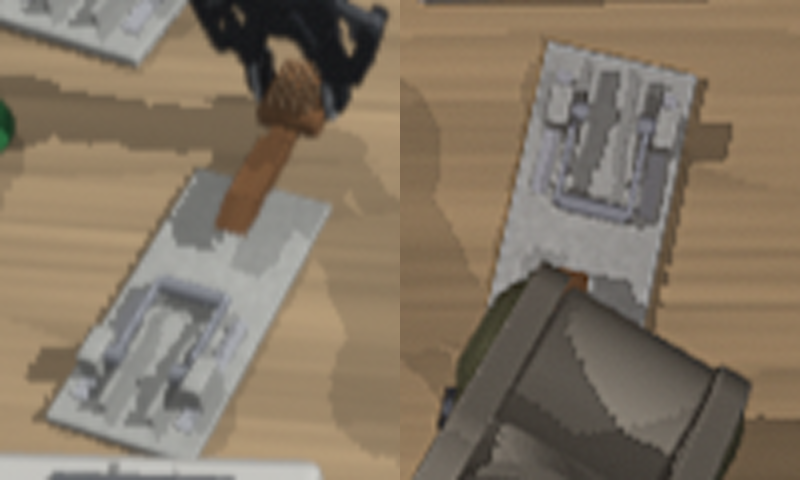

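```bash
python3 - <<'E'
from h import *
s=load('scene1');t=load('top1')
def D(c,Q):
    Q=np.array(Q);d=Q[2]+Q[3]-Q[0]-Q[1];a=np.arctan2(d[1],d[0]);o=Q.mean(0)
    print(c['name'],o,np.degrees(a)); return lambda p:(np.array([[np.cos(a),np.sin(a)],[-np.sin(a),np.cos(a)]])@(p-o)[:2]).round(4)
fs=D(s,[on(s,*b,.008) for b in ((190,212.5),(223,221.2),(187.5,285),(151.75,275))])
ft=D(t,[on(t,*b,.008) for b in ((368.5,216),(329.8,206.5),(347,130.3),(384.3,139))])
print('butt scene',fs(on(s,197,227,.026)),on(s,197,227,.026))
o,M=st(-13.4); h=o['tool_pos']
b=h+M[:,1]*.117; print('butt exp',b,ft(b),fs(b),'head in dock',ft(h))
print('rollers',[fs(on(s,*p,.019)) for p in((180,240.75),(196.25,245))],[ft(on(t,*p,.02)) for p in((349.5,171.75),(368,174.25))])
for p in ((180,240.75),(349.5,171.75)),((196.25,245),(368,174.25)):
    q,e=tri(s,p[0],t,p[1]);print(q,e,ft(q))
E
```

```text
scene [ 0.6614005  -0.20576438  0.008     ] -14.06863523776813
top [ 0.65533326 -0.20788659  0.008     ] -13.429335072149243
butt scene [-0.052 -0.   ] [ 0.61095928 -0.19317028  0.026     ]
t 5.07 pos [ 0.4993 -0.166   0.029 ] yaw -13.34 turn [0.012 0.004 0.002] F [-0.67 -0.85 -0.1 ] T [ 0.02 -0.04  0.01] gap 0.524
butt exp [ 0.61316472 -0.19302608  0.02970133] [-0.0445  0.0047] [-0.0499  0.0006] head in dock [-0.1615  0.0045]
rollers [array([-0.0019, -0.0248]), array([-0.0035,  0.0204])] [array([-0.006 ,  0.0215]), array([-0.0015, -0.0259])]
[ 0.65794229 -0.20506362  0.02760741] 0.041726497974146376 [0.0019 0.0034]
[ 6.48902481e-01 -2.13904303e-01 -6.02518616e-04] 0.04484163349839519 [-0.0049 -0.0073]
```

Request:
drive_tool([
  [0.2,[-0.0025,0,0.009],[0.01,0.004,0]],
  [0.2,[0,0,0.004],[0,0,0]],
  [0.2,[0,0,0],[0,0,0]],
])

```text
time_s: 5.32
tool_pos: [0.5002, -0.169, 0.0174]
tool_rot: [0.002, 0.784, 0.62, 0.001]
wrist_force: [0.9, -0.1, -0.8]
finger_gap: 0.525
```

```bash
python3 -c "
from h import *
st(-13.6,(.5224,-.1729,.012))"
```

```text
t 5.32 pos [ 0.5002 -0.169   0.0174] yaw -13.29 turn [0.011 0.002 0.011] F [ 0.95 -0.08 -0.76] T [-0.02 -0.   -0.06] gap 0.525
shift [0.0013 0.0225 0.0055]
```

Request:
drive_tool([
  [0.2,[0,0.008,0.002],[0.015,0.002,0.01]],
  [0.2,[0,0.008,0.001],[0.005,0,0]],
  [0.2,[0,0.006,0.001],[0.005,0,0]],
  [0.2,[0,0,0.001],[0,0,0]],
  [0.2,[0,0,0],[0,0,0]],
])

```text
time_s: 5.73
tool_pos: [0.5232, -0.175, 0.0128]
tool_rot: [-0.002, 0.786, 0.618, -0.002]
wrist_force: [-0.2, 0.8, -1.9]
finger_gap: 0.528
```

```bash
python3 - <<'E'
from h import *
st(-13.6,(.5224,-.1729,.0115))
c=snap('wrist','w4');snap('scene','scene2')
E
```

```text
t 5.73 pos [ 0.5232 -0.175   0.0128] yaw -13.62 turn [-0.013  0.001 -0.001] F [-0.15  0.83 -1.86] T [0.06 0.02 0.  ] gap 0.528
shift [ 0.0019 -0.0013  0.0013]
```

View pics/w4.png

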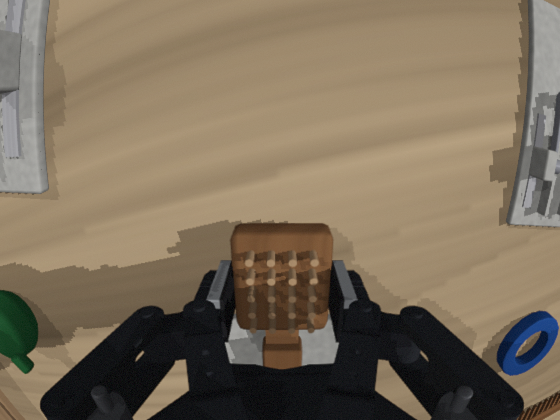

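The near plate edge is just visible below the head (about v=325), but its corners are hidden. The scene view will show the lateral fit.

```bash
python3 - <<'E'
from h import *
s=load('scene2')['image']
im=cv2.resize(s[195:292,145:245],(800,776),interpolation=cv2.INTER_CUBIC)[:600]
cv2.imwrite('pics/crop3.png',im)
E
```

```text
(no output)
```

View pics/crop3.png

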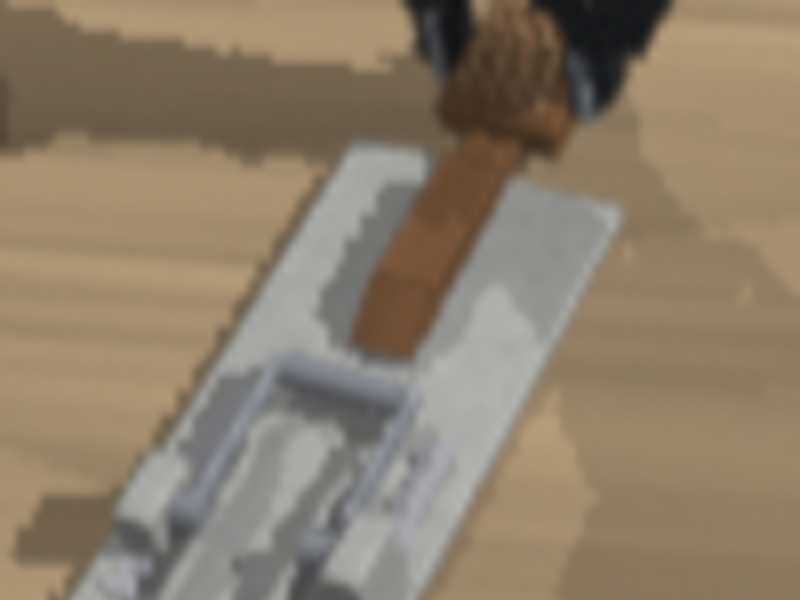

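The butt is centred on the plate to within about 1 mm and its yaw matches. The roller is just ahead of it. I'll seat it down and push in gently.

Request:
drive_tool([
  [0.2,[0,0,0.001],[-0.012,0,0]],
  [0.2,[0,0.004,0.0005],[0,0,0]],
  [0.2,[0,0.004,0],[0,0,0]],
  [0.2,[0,0.004,0],[0,0,0]],
])

```text
time_s: 6.17
tool_pos: [0.5343, -0.1775, 0.0116]
tool_rot: [-0.0, 0.786, 0.618, -0.0]
wrist_force: [0.9, 0.6, -0.0]
finger_gap: 0.525
```

```bash
python3 - <<'E'
from h import *
o,M=st(-13.6,(.5232+.02*.972,-.175-.02*.235,.0112)); print('tool F',(M.T@o['wrist_force']).round(2))
E
```

```text
t 6.17 pos [ 0.5343 -0.1775  0.0116] yaw -13.64 turn [-0.001  0.    -0.001] F [ 0.87  0.63 -0.01] T [0.02 0.02 0.02] gap 0.525
shift [-0.0001  0.0087  0.0004]
tool F [0.82 0.69 0.01]
```

Request:
drive_tool([
  [0.2,[0,0.004,0.0005],[0,0,0]],
  [0.2,[0,0.004,0],[0,0,0]],
  [0.2,[0,0.004,0],[0,0,0]],
  [0.2,[0,0.004,0],[0,0,0]],
])

```text
time_s: 6.5
tool_pos: [0.5493, -0.181, 0.011]
tool_rot: [-0.003, 0.786, 0.618, -0.002]
wrist_force: [-9.0, -0.3, 6.9]
finger_gap: 0.525
```

Request:
drive_tool([
  [0.2,[0,0.004,0.0003],[0,0,0]],
  [0.2,[0,0.004,0],[0,0,0]],
  [0.2,[0,0.004,0],[0,0,0]],
  [0.2,[0,0.004,0],[0,0,0]],
])

```text
time_s: 6.83
tool_pos: [0.5606, -0.1838, 0.0111]
tool_rot: [-0.009, 0.786, 0.618, -0.006]
wrist_force: [-7.8, 1.5, 3.8]
finger_gap: 0.526
```

```bash
python3 - <<'E'
from h import *
o,M=st(-13.6,(.5232+.06*.972,-.175-.06*.235,.0112)); print('tool F',(M.T@o['wrist_force']).round(2))
E
```

```text
t 6.83 pos [ 0.5606 -0.1838  0.0111] yaw -13.63 turn [-0.044 -0.001 -0.001] F [-7.79  1.5   3.78] T [ 0.15  0.91 -0.02] gap 0.526
shift [-0.0002  0.0215 -0.0006]
tool F [-0.38 -8.   -3.61]
```

Request:
drive_tool([
  [0.2,[0,0.004,0],[-0.02,0,0]],
  [0.2,[0,0.004,0],[-0.015,0,0]],
  [0.2,[0,0.004,0],[-0.01,0,0]],
  [0.2,[0,0.004,0],[-0.01,0,0]],
])

```text
time_s: 7.17
tool_pos: [0.5741, -0.187, 0.011]
tool_rot: [-0.002, 0.786, 0.618, -0.001]
wrist_force: [-4.9, 0.6, 2.8]
finger_gap: 0.523
```

```bash
python3 - <<'E'
from h import *
o,M=st(-13.6,(.5232+.06*.972,-.175-.06*.235,.0112)); print('tool F',(M.T@o['wrist_force']).round(2))
snap('scene','scene3')
E
```

```text
t 7.17 pos [ 0.5741 -0.187   0.011 ] yaw -13.62 turn [-0.006 -0.002 -0.001] F [-4.89  0.64  2.84] T [-0.02  0.92 -0.08] gap 0.523
shift [-0.0003  0.0077 -0.0002]
tool F [-0.53 -4.92 -2.83]
```

Request:
drive_tool([
  [0.2,[0,0.004,0],[-0.01,0,0]],
  [0.2,[0,0.004,0],[-0.01,0,0]],
  [0.2,[0,0.004,0],[-0.01,0,0]],
  [0.2,[0,0.004,0],[-0.01,0,0]],
])

```text
time_s: 7.55
tool_pos: [0.5883, -0.1906, 0.0111]
tool_rot: [0.004, 0.786, 0.618, 0.004]
wrist_force: [-5.2, 0.1, 4.1]
finger_gap: 0.526
```

```bash
python3 - <<'E'
from h import *
o,M=st(-13.6,(.5232+.08*.972,-.175-.08*.235,.0112)); print('tool F',(M.T@o['wrist_force']).round(2))
s=load('scene2'); s3=load('scene3')
b=on(s,192.9,239,.010); r=(on(s,180,240.75,.019)+on(s,196.25,245,.019))/2
u=np.array([.972,-.235,0]); print('roller-butt along',(r-b)@u, 'final TCP x', .5232+.972*((r-b)@u+84))
print((.5232+.972*(((r-b)@u)+.084)))
E
```

```text
t 7.55 pos [ 0.5883 -0.1906  0.0111] yaw -13.6 turn [ 0.021 -0.002 -0.   ] F [-5.23  0.13  4.06] T [-0.01  1.19 -0.08] gap 0.526
shift [-0.0002  0.013  -0.    ]
tool F [-1.1  -5.07 -4.12]
roller-butt along 0.02051808498634682 final TCP x 82.19114357860673
0.6247915786067291
```

Request:
drive_tool([
  [0.2,[0,0.004,0],[0.01,0,0]],
  [0.2,[0,0.004,0],[0.01,0,0]],
  [0.2,[0,0.004,0],[0,0,0]],
  [0.2,[0,0.002,0],[0,0,0]],
])

```text
time_s: 7.88
tool_pos: [0.6014, -0.1938, 0.011]
tool_rot: [-0.002, 0.786, 0.619, -0.001]
wrist_force: [-4.2, 1.4, 2.7]
finger_gap: 0.527
```

Request:
drive_tool([
  [0.2,[0,0.002,0],[0,0,0]],
  [0.2,[0,0.002,0],[0,0,0]],
])

```text
time_s: 8.05
tool_pos: [0.6055, -0.1948, 0.0111]
tool_rot: [-0.002, 0.786, 0.619, -0.001]
wrist_force: [-5.2, -0.3, 3.3]
finger_gap: 0.529
```

Request:
drive_tool([
  [0.2,[0,0.002,0],[0,0,0]],
  [0.2,[0,0.002,0],[0,0,0]],
])

```text
time_s: 8.22
tool_pos: [0.6096, -0.1958, 0.0111]
tool_rot: [-0.003, 0.786, 0.619, -0.002]
wrist_force: [-4.5, 0.3, 2.7]
finger_gap: 0.526
```

```bash
python3 - <<'E'
from h import *
o,M=st(-13.6,(.5232+.1*.972,-.175-.1*.235,.0112)); print('tool F',(M.T@o['wrist_force']).round(2))
E
```

```text
t 8.22 pos [ 0.6096 -0.1958  0.0111] yaw -13.57 turn [-0.012 -0.001  0.001] F [-4.47  0.3   2.65] T [ 0.    0.82 -0.05] gap 0.526
shift [-0.0001  0.0112 -0.0002]
tool F [-0.76 -4.43 -2.62]
```

Request:
drive_tool([
  [0.2,[0,0.002,0],[0,0,0]],
  [0.2,[0,0,0],[0,0,0]],
])

```text
time_s: 8.38
tool_pos: [0.6119, -0.1964, 0.011]
tool_rot: [-0.003, 0.786, 0.619, -0.002]
wrist_force: [-3.8, -0.4, 1.5]
finger_gap: 0.522
```

Request:
drive_tool([
  [0.2,[0,0.002,0],[0,0,0]],
  [0.2,[0,0,0],[0,0,0]],
])

```text
time_s: 8.55
tool_pos: [0.6142, -0.197, 0.0111]
tool_rot: [-0.002, 0.786, 0.619, -0.002]
wrist_force: [-1.4, -1.0, 0.8]
finger_gap: 0.529
```

Request:
drive_tool([
  [0.2,[0,0.0015,0],[0,0,0]],
  [0.2,[0,0,0],[0,0,0]],
])

```text
time_s: 8.72
tool_pos: [0.6158, -0.1974, 0.0111]
tool_rot: [-0.002, 0.786, 0.619, -0.001]
wrist_force: [-3.2, -0.1, 1.0]
finger_gap: 0.526
```

Request:
drive_tool([
  [0.2,[0,0.001,0],[0,0,0]],
  [0.2,[0,0,0],[0,0,0]],
])

```text
time_s: 8.88
tool_pos: [0.6169, -0.1976, 0.0111]
tool_rot: [-0.002, 0.786, 0.619, -0.001]
wrist_force: [-1.6, 0.2, 1.1]
finger_gap: 0.529
```

Request:
drive_tool([
  [0.2,[0,0.001,0],[0,0,0]],
  [0.2,[0,0,0],[0,0,0]],
])

```text
time_s: 9.05
tool_pos: [0.6184, -0.198, 0.0111]
tool_rot: [-0.002, 0.786, 0.619, -0.001]
wrist_force: [-1.3, -1.0, 1.2]
finger_gap: 0.527
```

Request:
drive_tool([
  [0.2,[0,0.001,0],[0,0,0]],
  [0.2,[0,0,0],[0,0,0]],
])

```text
time_s: 9.22
tool_pos: [0.6207, -0.1986, 0.0111]
tool_rot: [-0.0, 0.786, 0.619, -0.0]
wrist_force: [2.9, -1.0, -2.4]
finger_gap: 0.529
```

Request:
drive_tool([
  [0.2,[0,0,0],[0,0,0]],
  [0.2,[0,0,0],[0,0,0]],
])

```text
time_s: 9.38
tool_pos: [0.6216, -0.1988, 0.0111]
tool_rot: [0.001, 0.786, 0.619, 0.0]
wrist_force: [-3.5, -0.9, 2.3]
finger_gap: 0.525
```

Request:
drive_tool([
  [0.2,[0,0.001,0],[0,0,0]],
  [0.2,[0,0,0],[0,0,0]],
])

```text
time_s: 9.55
tool_pos: [0.6219, -0.1989, 0.0111]
tool_rot: [-0.0, 0.786, 0.619, -0.0]
wrist_force: [1.7, -0.5, -1.2]
finger_gap: 0.523
```

Request:
drive_tool([
  [0.2,[0,0.001,0],[0,0,0]],
  [0.2,[0,0,0],[0,0,0]],
])

```text
time_s: 9.72
tool_pos: [0.6225, -0.199, 0.0111]
tool_rot: [-0.001, 0.786, 0.619, -0.0]
wrist_force: [0.0, -0.2, 0.1]
finger_gap: 0.519
```

```bash
python3 - <<'E'
from h import *
st(-13.6)
s=snap('scene','scene4')['image'];s3=load('scene3')['image']
f=lambda s:cv2.resize(s[215:290,145:212],(400,448),interpolation=cv2.INTER_CUBIC)
cv2.imwrite('pics/crop4.png',np.hstack([f(s3),f(s)]))
E
```

```text
t 9.72 pos [ 0.6225 -0.199   0.0111] yaw -13.56 turn [-0.003 -0.001  0.001] F [ 0.04 -0.21  0.14] T [-0.12 -0.02 -0.05] gap 0.519
```

View pics/crop4.png

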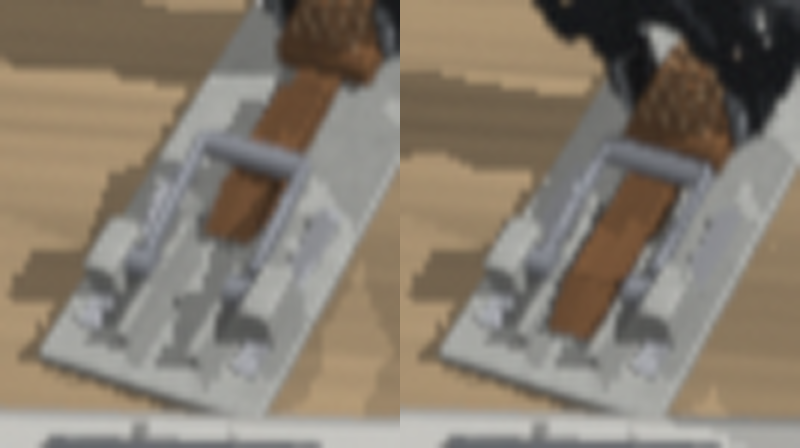

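The roller has dropped (about 12 crop px lower than on the handle, near its rest height), so it is in the notch. I'll probe the play gently.

Request:
drive_tool([
  [0.2,[0,0.0007,0],[0,0,0]],
  [0.2,[0,0,0],[0,0,0]],
  [0.2,[0,0,0],[0,0,0]],
])

```text
time_s: 10.02
tool_pos: [0.6229, -0.1991, 0.0111]
tool_rot: [-0.001, 0.786, 0.619, -0.001]
wrist_force: [-1.9, 0.1, 0.9]
finger_gap: 0.529
```

Request:
drive_tool([
  [0.2,[0,0.0007,0],[0,0,0]],
  [0.2,[0,0,0],[0,0,0]],
  [0.2,[0,0,0],[0,0,0]],
])

```text
time_s: 10.27
tool_pos: [0.6233, -0.1992, 0.0111]
tool_rot: [-0.001, 0.786, 0.619, -0.001]
wrist_force: [-3.5, 0.2, 1.2]
finger_gap: 0.529
```

Request:
drive_tool([
  [0.2,[0,-0.0012,0],[0,0,0]],
  [0.2,[0,0,0],[0,0,0]],
  [0.2,[0,0,0],[0,0,0]],
])

```text
time_s: 10.52
tool_pos: [0.6227, -0.1991, 0.0111]
tool_rot: [-0.001, 0.786, 0.619, -0.0]
wrist_force: [-1.6, 0.8, 0.0]
finger_gap: 0.525
```

Request:
drive_tool([
  [0.2,[0,-0.0008,0],[0,0,0]],
  [0.2,[0,0,0],[0,0,0]],
  [0.2,[0,0,0],[0,0,0]],
])

```text
time_s: 10.77
tool_pos: [0.6223, -0.199, 0.0111]
tool_rot: [-0.0, 0.786, 0.619, -0.0]
wrist_force: [-0.0, 0.3, 1.2]
finger_gap: 0.526
```

Request:
drive_tool([
  [0.2,[0,-0.0008,0],[0,0,0]],
  [0.2,[0,0,0],[0,0,0]],
  [0.2,[0,0,0],[0,0,0]],
])

```text
time_s: 11.02
tool_pos: [0.6218, -0.1988, 0.0111]
tool_rot: [0.0, 0.786, 0.619, 0.0]
wrist_force: [-0.1, -0.9, -0.4]
finger_gap: 0.529
```

Request:
drive_tool([
  [0.6,[0,0,0],[0,0,0]],
  [0.75,[0,0,0],[0,0,0]],
  [0.75,[0,0,0],[0,0,0]],
  [0.75,[0,0,0],[0,0,0]],
])

```text
time_s: 11.35
tool_pos: [0.622, -0.1987, 0.0111]
tool_rot: [0.0, 0.786, 0.619, 0.001]
wrist_force: [-0.1, 0.2, -0.0]
finger_gap: 0.751
```

```bash
python3 -c "
from h import *
st(-13.6)"
```

```text
t 11.35 pos [ 0.622  -0.1987  0.0111] yaw -13.56 turn [ 0.002 -0.001  0.001] F [-0.08  0.18 -0.02] T [-0.05  0.02  0.02] gap 0.751
```

Released cleanly. Now lift straight up, back off and look.

Request:
drive_tool([
  [0.75,[0,0,-0.01],[0,0,0]],
  [0.75,[0,0,-0.025],[0,0,0]],
  [0.75,[0,0,-0.035],[0,0,0]],
  [0.75,[0,-0.02,-0.035],[0,0,0]],
  [0.75,[0,-0.02,-0.02],[0,0,0]],
  [0.75,[0,-0.01,-0.01],[0,0,0]],
  [0.75,[0,0,0],[0,0,0]],
  [0.75,[0,0,0],[0,0,0]],
])

```text
time_s: 12.02
tool_pos: [0.5718, -0.1865, 0.1563]
tool_rot: [0.001, 0.786, 0.619, 0.001]
wrist_force: [-0.4, 0.5, -0.4]
finger_gap: 0.75
```

```bash
python3 - <<'E'
from h import *
st(-13.6)
w=snap('wrist','w5')['image'];s=snap('scene','scene5')['image']
a=cv2.resize(w[150:300,180:380],(400,300),interpolation=cv2.INTER_CUBIC)
b=cv2.resize(s[205:290,145:230],(400,400),interpolation=cv2.INTER_CUBIC)
cv2.imwrite('pics/crop5.png',np.hstack([cv2.copyMakeBorder(cv2.resize(w,(400,300)),0,100,0,0,0),b]))
E
```

```text
t 12.02 pos [ 0.5718 -0.1865  0.1563] yaw -13.54 turn [0.006 0.    0.002] F [-0.39  0.52 -0.45] T [-0.01  0.01 -0.05] gap 0.75
```

View pics/crop5.png

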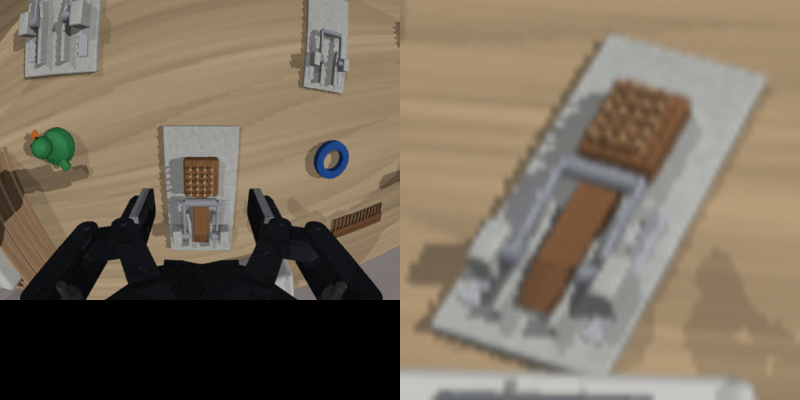

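```bash
python3 - <<'E'
from h import *
w=load('w5')['image']
cv2.imwrite('pics/crop6.png',cv2.resize(w[210:355,220:345],(517,600),interpolation=cv2.INTER_CUBIC))
E
```

```text
(no output)
```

View pics/crop6.png

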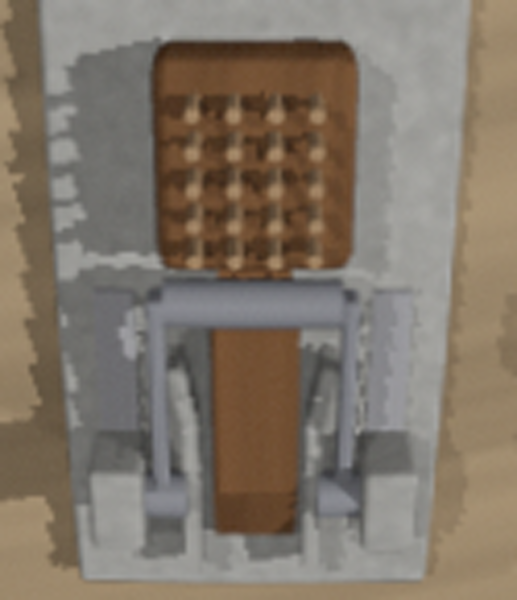

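```bash
python3 - <<'E'
from h import *
c=load('w5'); u=np.array([.972,-.235,0])
g=lambda v,z:on(c,280,210+v/4.138,z)@u
h=g(268,.026); print('roller lo/hi/mid from head edge',[(round((g(v,.024)-h)*1e3,1),round((g(v,.031)-h)*1e3,1)) for v in(281,326,303)],'handle start vis',(g(326,.023)-h)*1e3,'head len',(h-g(45,.026))*1e3,'butt',(g(532,.010)-h)*1e3)
# roller height by scene+wrist triangulation: roller centre
s=load('scene5')
p=(145+(603-400)/4.706,205+178/4.706)
print(tri(c,(220+253/4.138,210+303/4.138),s,p), tri(c,(220+256/4.138,210+532/4.138),s,(145+131/4.706,205+305/4.706)))
E
```

```text
roller lo/hi/mid from head edge [(np.float64(4.7), np.float64(0.6)), (np.float64(17.4), np.float64(12.9)), (np.float64(10.8), np.float64(6.5))] handle start vis 17.992818325795135 head len 55.45822669202627 butt 95.67215598035905
(array([ 0.65888026, -0.20747118,  0.02019411]), np.float64(0.0012968329685428953)) (array([ 0.73693137, -0.22708462,  0.01333439]), np.float64(0.002098365310474574))
```

```bash
python3 -c "
from h import *
print(ctrl.job_done())"
```

```text
the job is handed in; nothing more can be done
None
```

I put the wooden brush away in the middle-sized holder, pins up, with the bail in its neck notch, and handed the job in at about 12 s of robot time. No verdict came back.

**What I did:** I gripped the brush across its head at 40 N and slid it handle first along the holder's axis. The push took about 4–9 N at the readings I took. It reversed as the roller dropped off the end of the handle. I then pushed on in small steps until light contact (about 3.5 N), backed off about 1.5 mm until the force read zero, let go and lifted clear.

**Last checks:**
- **Bail position:** the close-up shows the roller between head and handle. I measured its height at about 20 mm, where about 22 mm is expected in the neck and about 29 mm on the handle.
- **Position in the notch:** I put the roller about 9–11 mm from the head's edge, where 8 ± 2 mm is expected. It may therefore sit nearer the handle end of its play, but this is within the 1–2 mm image error.
- **Brush and gripper:** the brush lay flat and the wrist force was about zero after letting go.
- **Other things:** the duck, teething ring and comb looked undisturbed in the last picture. The jar and bottle were not in it, and the arm passed clear of them.

**What disagreed:** the two fixed cameras differed by about 4–6 mm on where the holder was. I settled that with a scene view of the handle end centred on the plate.

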